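# Return the four reagent bottles to their stands beside the chromatograph

## Task

Put the four narrow-necked amber bottles away in the grey stands on the bench: each goes upright, flat on the floor of the one stand that matches its shape and size (large round, small round, large square, small square). They are glass, so set them down gently and do not drop or tip them over, and leave the two low wide-mouthed jars where they are.

Things in the scene. Friction and masses are not known exactly. Their poses are not given: they have to be found in the camera images.
- round_large: loose capped reagent bottle of amber glass, large, round body 56 mm in diameter up to 70 mm high; total height 104 mm, narrow neck, round blue screw cap 38 mm in diameter whose side runs from 82 to 104 mm above the bottle's underside, on the axis; mass about 200 g (x0.7 to 1.4). Origin: centre of its underside; z up
- round_small: loose capped reagent bottle of amber glass, small, round body 38 mm in diameter up to 46 mm high; total height 76 mm, narrow neck, round blue screw cap 28 mm in diameter whose side runs from 56 to 76 mm above the bottle's underside, on the axis; mass about 70 g (x0.7 to 1.4). Origin: centre of its underside; z up
- square_large: loose capped reagent bottle of amber glass, large, square body 54 x 54 mm up to 70 mm high; total height 104 mm, narrow neck, round blue screw cap 38 mm in diameter whose side runs from 82 to 104 mm above the bottle's underside, on the axis; mass about 200 g (x0.7 to 1.4). Origin: centre of its underside; z up; x and y axes are square to its flat sides
- square_small: loose capped reagent bottle of amber glass, small, square body 36 x 36 mm up to 46 mm high; total height 76 mm, narrow neck, round blue screw cap 28 mm in diameter whose side runs from 56 to 76 mm above the bottle's underside, on the axis; mass about 70 g (x0.7 to 1.4). Origin: centre of its underside; z up; x and y axes are square to its flat sides
- jar_a: low wide-mouthed amber glass jar without a neck, 56 mm in diameter, 52 mm high, blue lid 60 mm in diameter covering its whole top; loose; not part of the job, stays where it is. Origin: centre of its underside; z up
- jar_b: low wide-mouthed amber glass jar without a neck, 56 mm in diameter, 52 mm high, blue lid 60 mm in diameter covering its whole top; loose; not part of the job, stays where it is. Origin: centre of its underside; z up
- stand_round_large: fixed grey plastic bottle stand, a shallow round open dish on the bench: outside 83 mm, inside 73 mm in diameter; rim 12 mm above the bench, 5 mm thick; its inner floor lies 4 mm above the bench, where the underside of the large round bottle comes to rest. Origin: centre of its underside, on the bench; z up
- stand_round_small: fixed grey plastic bottle stand, a shallow round open dish on the bench: outside 65 mm, inside 55 mm in diameter; rim 12 mm above the bench, 5 mm thick; its inner floor lies 4 mm above the bench, where the underside of the small round bottle comes to rest. Origin: centre of its underside, on the bench; z up
- stand_square_large: fixed grey plastic bottle stand, a shallow square open dish on the bench: outside 81 mm, inside 71 mm wide; rim 12 mm above the bench, 5 mm thick; its inner floor lies 4 mm above the bench, where the underside of the large square bottle comes to rest. Origin: centre of its underside, on the bench; z up; x and y axes are square to its flat sides
- stand_square_small: fixed grey plastic bottle stand, a shallow square open dish on the bench: outside 63 mm, inside 53 mm wide; rim 12 mm above the bench, 5 mm thick; its inner floor lies 4 mm above the bench, where the underside of the small square bottle comes to rest. Origin: centre of its underside, on the bench; z up; x and y axes are square to its flat sides

How it is judged (in metres and radians):
At the end, for the whole second after the job is handed in: Each bottle stands in the stand of its own shape and size: centre within 13 mm of the stand's, underside on its inner floor (1 to 7 mm above the bench), within 0.08 rad of upright, at rest (below 0.02 m/s, 0.2 rad/s); both jars within 20 mm of their start (horizontal distance between round_large and stand_round_large below 0.013 m and z of round_large in the frame of stand_round_large between 0.001 and 0.007 m and angle between each of round_large, round_small, square_large, square_small's own z axis and vertical below 0.08 rad and linear speed of each of round_large, round_small, square_large, square_small below 0.02 m/s and angular speed of each of round_large, round_small, square_large, square_small below 0.2 rad/s and horizontal distance between round_small and stand_round_small below 0.013 m and z of round_small in the frame of stand_round_small between 0.001 and 0.007 m and horizontal distance between square_large and stand_square_large below 0.013 m and z of square_large in the frame of stand_square_large between 0.001 and 0.007 m and horizontal distance between square_small and stand_square_small below 0.013 m and z of square_small in the frame of stand_square_small between 0.001 and 0.007 m and distance of each of jar_a, jar_b from where it was at the start of the episode below 0.02 m); the robot touches nothing.
It fails at once if a bottle or jar is tipped over (more than 0.6 rad from upright) (angle between any of round_large, round_small, square_large, square_small, jar_a, jar_b's own z axis and vertical above 0.6 rad).
It fails at once if a jar is moved by more than 20 mm (distance of any of jar_a, jar_b from where it was at the start of the episode above 0.02 m).
It fails at once if a bottle is dropped or slammed down (faster than 0.6 m/s with its underside less than 20 mm above the bench) ((height (world z) of round_large below 0.02 m and linear speed of round_large above 0.6 m/s) or (height (world z) of round_small below 0.02 m and linear speed of round_small above 0.6 m/s) or (height (world z) of square_large below 0.02 m and linear speed of square_large above 0.6 m/s) or (height (world z) of square_small below 0.02 m and linear speed of square_small above 0.6 m/s)).
It also fails if it takes over 112 s, if anything falls off the work surface, if the arm or the gripper's body presses on something with over 40 N, if the wrist force passes 120 N, or if a joint passes its speed limit or range.

## Robot

A 6-joint arm with a two-finger parallel gripper is mounted at the origin on the work surface. World frame = base frame: x ahead of the robot, y to its left, z up, the work surface at z = 0. Lengths are in m, angles in degrees, forces in N, time in s.
With the tool pointing down it reaches from about 0.375 to 0.75 m from the base axis. Payload 9 kg.
Tool frame: the origin (TCP) lies at the very end of the fingers, on their centre line; the grasp point (between the pads) lies 19 mm behind it (bot.grip_point_offset is the z of the grasp point in the tool frame, in m); z points along the fingers, y is the line along which they close (so a half turn about z gives the same grasp; the last joint's range is limited). The gripper opens to 85 mm and grips with 20 to 120 N. Pads are 22 mm wide; open, the fingers measure 114 mm over their backs; the gripper's body (76 mm by 85 mm) begins 54 mm behind the grasp point. The pads swing forward as they close: fully open they stand 13 mm farther back than shut.
Start: joints at [-87.76, 5.964, 5.575, 89.605, 0, 77.527], TCP at [0.152, -0.58, 0.231] pointing down, gripper open.
Joint ranges: [-171.21, 171.21], [-48.23, 106.86], [-62.78, 66.21], [-105.2, 120.99], [-86.42, 89.51], [-180, 180]. Speed limits (degrees/s): [127.2, 127.2, 147.25, 180, 180, 180].

## Interface

Orientations are given as a 3x3 rotation matrix whose columns are the frame's x, y, z axes.
In Python, from station import bot, vision, ticket gives the robot as it stands (bot), with the cameras (vision) and the job (ticket).
- The arm moves only by the tool shift_gripper, called by a JSON object that holds its "api" and its "payload", one argument or row to a line. Schema: {"type":"object","properties":{"offsets":{"type":"array","items":{"type":"object","properties":{"dx":{"type":"number"},"dy":{"type":"number"},"dz":{"type":"number"},"twist":{"type":"number"},"jaw":{"type":"number"}},"additionalProperties":false,"required":["jaw"]},"minItems":1,"maxItems":10},"squeeze":{"type":"number"},"only":{"type":"string"},"quiet":{"type":"boolean"},"lines":{"type":"string"}},"required":["offsets"],"additionalProperties":false}. offsets is a list of rows, 1 to 10 of them, each an object with the fields dx, dy, dz (the shift in shares of 75 cm (1.0 is 75 cm)), twist (a turn about the tool's z in parts of the range, where 1.0 means 180 degrees), jaw (the opening from 0.0 (shut) to 1.0 (fully open)); a field left out counts as zero (the opening has to be given); each row shifts and turns the commanded pose from where the row before left it, along the tool's axes as they then stand; what a row does not reach is not made up. A row lasts 1/12 s, in which the tool goes at most 0.0417 m and 7.16 degrees, less where a joint would pass 70% of its speed; a pose out of reach is approached as far as the arm can. The fingers move at their own pace and stop on an object; squeeze is the grip in N (left out, the last holds). Time passes only in rows, so rows that do not move let the fingers close. The tool returns the time, the measured TCP pose, the force, the opening and the grip force at its end. only (a regular expression) keeps the lines of the reply that match it, lines (a string "A,B") keeps lines A to B, and quiet returns only ok. No shift or turn number may pass 1 either way. Input that does not fit is refused with a message, and nothing moves.
- bot.read_state(): the state, without advancing time (a new reading comes with each control period).
- vision.snapshot(name): name is "side" or "top"; returns a dict with "img" (400x640x3 uint8, blue, green, red), "vfov" (degrees; the focal length in pixels is half the picture's height over the tangent of half this angle, whatever the lens; pixels are square), "cx", "cy" (the principal point, pixels), "view" (4x4, takes a point from world to camera coordinates). Camera axes: x right, y up, looking along -z (the intrinsics and any distortion apply to the point x, -y, -z); pixel columns grow to the right and rows downward; lengths in m; the calibration is good to about 2 mm. A picture is of the moment at which its call begins. There is no depth.
- ticket.sign_off(): hands the job in; it is judged then, once.
The state is a dict: "t": time; "joint_positions": joint angles; "joint_velocities": joint speeds; "joint_efforts": joint torques, N m; "position": TCP position; "ee_rot": TCP orientation; "contact_force": force on the tool from outside, world axes, zero at the start; "torque": the same for the moment, N m; "gripper_width": opening from 0.0 (shut) to 1.0 (fully open); "grasp_force": force on a finger pad.
Only numpy, scipy, OpenCV 4.12 (cv2) and the standard library are available. Lean on these libraries where they do the work, as an engineer would, in place of code of your own. Each camera call takes 0.05 s, during which the arm holds its last target. There are 200 camera calls.

## Working session

There is one attempt and no reset: what is moved stays moved. The work goes in short steps, Python scripts to look and compute and a tool call to move; the robot and the scene stay as the last step left them, time stands still between calls to the robot, and variables do not carry over. Pictures are saved under pics/ and viewed, at most 15 in all, crops included, and the job is handed in when it is done.

```bash
ls; mkdir -p pics; python3 - <<'E'
from station import bot, vision, ticket
import cv2,numpy as np
for n in("top","side"):
    s=vision.snapshot(n);cv2.imwrite(f"pics/{n}0.png",s["img"]);print(n,s["vfov"],s["cx"],s["cy"],[k for k in s]);print(np.round(s["view"],4))
s=bot.read_state();print(s["t"],s["position"],np.round(s["ee_rot"],3))
E
```

```text
pics
station.py
top 53.20117483662904 314.55928603639734 197.31980743473977 ['img', 'vfov', 'cx', 'cy', 'view']
[[ 0.0182 -0.9993 -0.0312  0.0094]
 [ 0.9937  0.0147  0.111  -0.5384]
 [-0.1105 -0.033   0.9933 -1.0253]
 [ 0.      0.      0.      1.    ]]
side 43.88067184411966 318.4586509361613 200.93356675150307 ['img', 'vfov', 'cx', 'cy', 'view']
[[ 0.9919 -0.1253 -0.023  -0.5422]
 [ 0.0895  0.5571  0.8256 -0.0724]
 [-0.0906 -0.821   0.5638 -1.0624]
 [ 0.      0.      0.      1.    ]]
0.1 [ 0.15239455 -0.58003063  0.23061736] [[ 0.967  0.254 -0.   ]
 [ 0.254 -0.967  0.001]
 [ 0.    -0.001 -1.   ]]
```

View pics/top0.png

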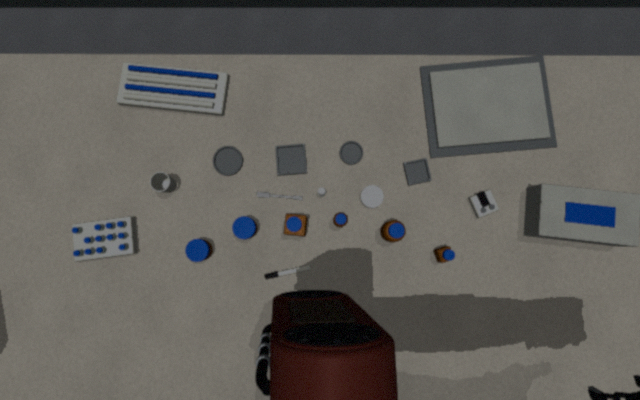

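View pics/side0.png

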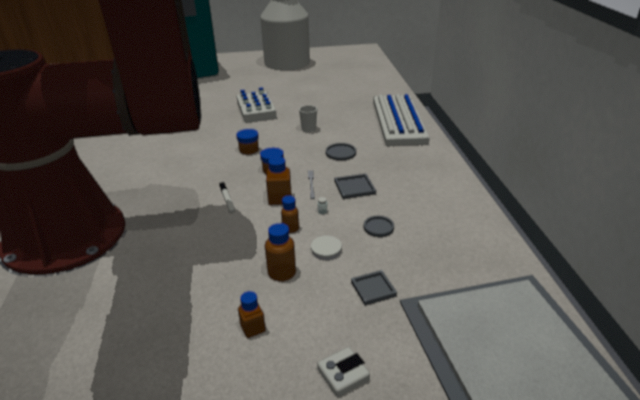

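The top view shows the jars at about (198,250) and (245,228). The bottles are square_large (295,225), round_small (341,219), round_large (393,230) and square_small (445,254). The stands are RL (228,160), SL (291,159), RS (350,153) and SS (417,172). I'll enlarge both views to read them more closely.

```bash
python3 - <<'E'
import cv2
def crop(src,x,y,w,h,k,out):
    im=cv2.resize(cv2.imread(src)[y:y+h,x:x+w],None,fx=k,fy=k,interpolation=cv2.INTER_CUBIC)
    im=cv2.convertScaleAbs(im,alpha=1.6)
    for i in range(0,w,20): cv2.putText(im,str(x+i),(i*k,8),0,.3,(255,255,255)); cv2.line(im,(i*k,10),(i*k,16),(255,255,255))
    for j in range(0,h,20): cv2.putText(im,str(y+j),(0,j*k+4),0,.3,(255,255,255)); cv2.line(im,(22,j*k),(28,j*k),(255,255,255))
    cv2.imwrite(out,im)
crop("pics/top0.png",280,135,190,135,4,"pics/t1.png")
crop("pics/top0.png",180,135,150,135,4,"pics/t2.png")
crop("pics/side0.png",220,130,190,145,4,"pics/s1.png")
E
```

```text
(no output)
```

View pics/t1.png

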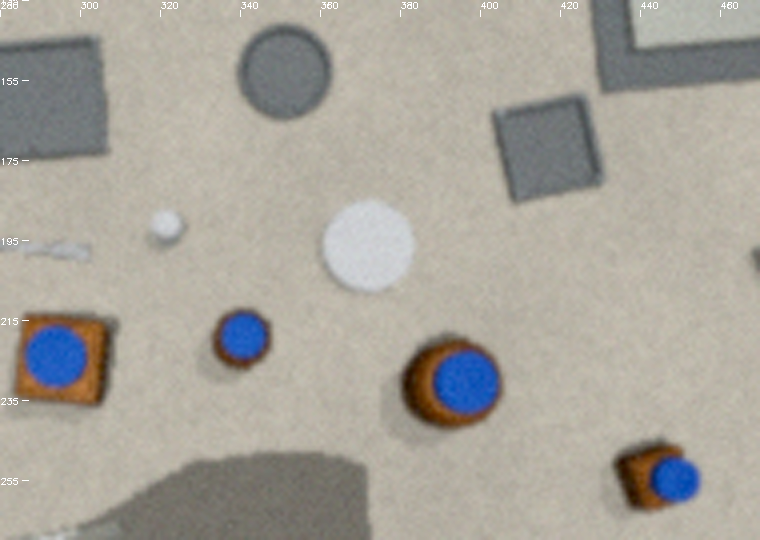

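View pics/t2.png

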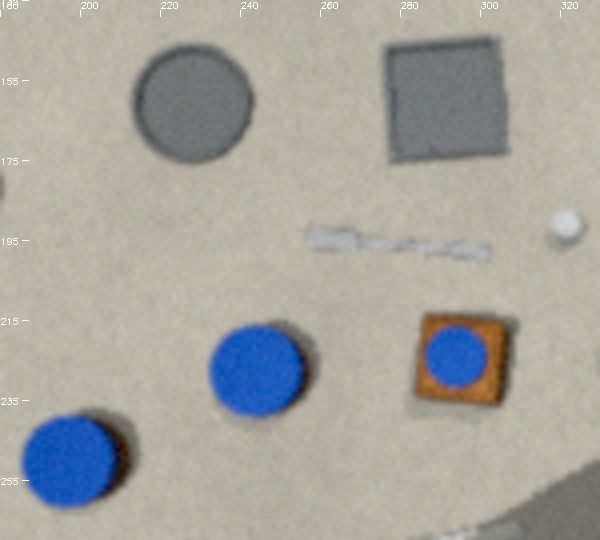

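The enlarged crops put the cap centres at SL (294,224), RS (341,219), RL (397,230.5) and SS (449,255). The stand centres are RL (228.3,160.5), SL (291.4,159.9), RS (351.3,152.8) and SS (417.1,172.1). Next I'll fit the caps in both views by colour blob and compare the two cameras.

```bash
cat > h.py <<'E'
import cv2,numpy as np
from scipy.optimize import least_squares
from station import bot, vision, ticket
def proj(s,P):
    c=np.c_[P,np.ones(len(P))]@np.array(s["view"]).T; f=200/np.tan(np.radians(s["vfov"]/2))
    return np.c_[s["cx"]+f*c[:,0]/-c[:,2], s["cy"]-f*c[:,1]/-c[:,2]]
def plane(s,uv,z):
    V=np.array(s["view"]);f=200/np.tan(np.radians(s["vfov"]/2));o=-V[:3,:3].T@V[:3,3]
    d=V[:3,:3].T@np.array([(uv[0]-s["cx"])/f,-(uv[1]-s["cy"])/f,-1]);return (o+d*(z-o[2])/d[2])[:2]
def cyl(x,y,r,z0,z1):
    a=np.linspace(0,2*np.pi,60);return np.vstack([np.c_[x+r*np.cos(a),y+r*np.sin(a),a*0+z] for z in(z0,z1)])
def hullc(s,P):
    h=cv2.convexHull(proj(s,P).astype(np.float32));m=cv2.moments(h);return np.array([m["m10"]/m["m00"],m["m01"]/m["m00"]]),m["m00"]
def capfit(s,uv,r,z0,z1):
    p0=plane(s,uv,z1)
    p=least_squares(lambda p:hullc(s,cyl(*p,r,z0,z1))[0]-uv,p0).x
    return p,hullc(s,cyl(*p,r,z0,z1))[1]
def blobs(s):
    h=cv2.cvtColor(s["img"],cv2.COLOR_BGR2HSV);m=cv2.inRange(h,(105,140,50),(130,255,255))
    n,l,st,c=cv2.connectedComponentsWithStats(m);return [(c[i],st[i,4]) for i in range(1,n) if st[i,4]>40]
E
python3 - <<'E'
from h import *
T=vision.snapshot("top");S=vision.snapshot("side")
dims=dict(sl=(.019,.082,.104),rs=(.014,.056,.076),rl=(.019,.082,.104),ss=(.014,.056,.076),ja=(.030,.035,.052),jb=(.03,.035,.052))
top=dict(sl=(294,224),rs=(341,219),rl=(397,230.5),ss=(449,255),ja=(198,250),jb=(244,228))
side=dict(sl=(277,165),rs=(289,202),rl=(278,233),ss=(249,300),ja=(248,134),jb=(271,155))
for s,d,n in((T,top,"top"),(S,side,"side")):
    B=blobs(s)
    for k,v in d.items():
        c,a=min(B,key=lambda b:np.hypot(*(b[0]-v))); p,A=capfit(s,c,*dims[k]); print(n,k,np.round(c,1),a,round(A),np.round(p,4))
for k,v in dict(RL=(228.25,160.5),SL=(291.4,159.9),RS=(351.25,152.75),SS=(417.1,172.1)).items(): print(k,plane(T,v,.012))
for k,v in dict(RL=(341,151),SL=(355,186),RS=(378.5,226),SS=(373.5,287.5)).items(): print(k,plane(S,v,.010))
q=lambda o,L,z:np.array([plane(T,(o+x/4,135+y/4),z) for x,y in L])
def ang(P):
    e=np.roll(P,-1,0)-P; print(np.round(np.hypot(*e.T),3),np.round(np.degrees(np.arctan2(e[:,1],e[:,0]))%90,1))
ang(q(180,[(385,46),(497,37),(509,152),(391,163)],.012)); ang(q(280,[(492,113),(583,96),(604,183),(515,202)],.012)); ang(q(280,[(25,315),(110,320),(102,405),(15,395)],.07))
def crop(s,x,y,w,h,k): return cv2.convertScaleAbs(cv2.resize(s["img"][y:y+h,x:x+w],None,fx=k,fy=k,interpolation=cv2.INTER_CUBIC),alpha=1.6)
cv2.imwrite("pics/c.png",np.hstack([crop(T,425,235,40,40,10),crop(S,230,290,40,50,8)[:400]]))
cv2.imwrite("pics/c2.png",crop(S,230,140,190,150,4))
E
```

```text
top sl [293.6 223.7] 159 199 [0.4648 0.0667]
top rs [340.5 218.5] 86 102 [ 0.481  -0.0494]
top rl [396.2 230.2] 178 216 [ 0.4532 -0.1847]
top ss [448.2 254.4] 93 129 [ 0.3963 -0.3178]
top ja [197.  249.8] 402 468 [0.3952 0.3201]
top jb [243.9 227.4] 405 448 [0.4553 0.2   ]
side sl [273.4 158.7] 428 251 [0.4574 0.0908]
side rs [288.1 202. ] 146 189 [ 0.4787 -0.0485]
side rl [278.5 232.9] 338 415 [ 0.4526 -0.1844]
side ss [248.6 300.5] 243 330 [ 0.3946 -0.3187]
side ja [247.  135.7] 229 306 [0.3943 0.317 ]
side jb [273.4 158.7] 428 374 [0.4583 0.1799]
RL [0.63797587 0.25692601]
SL [0.64168396 0.08385229]
RS [ 0.66333289 -0.07848553]
SS [ 0.61236104 -0.25532657]
RL [0.63903453 0.25091001]
SL [0.64373305 0.07528662]
RS [ 0.66354717 -0.08623438]
SS [ 0.61371005 -0.26378058]
[0.077 0.08  0.08  0.081] [5.3 7.  6.1 4.5]
[0.062 0.061 0.061 0.062] [11.5 12.6 13.  13.9]
[0.054 0.054 0.055 0.051] [87.6 85.8 84.5 84.4]
```

View pics/c.png

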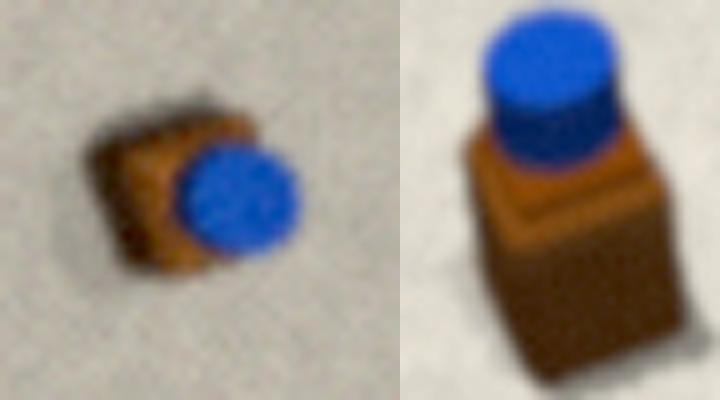

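View pics/c2.png

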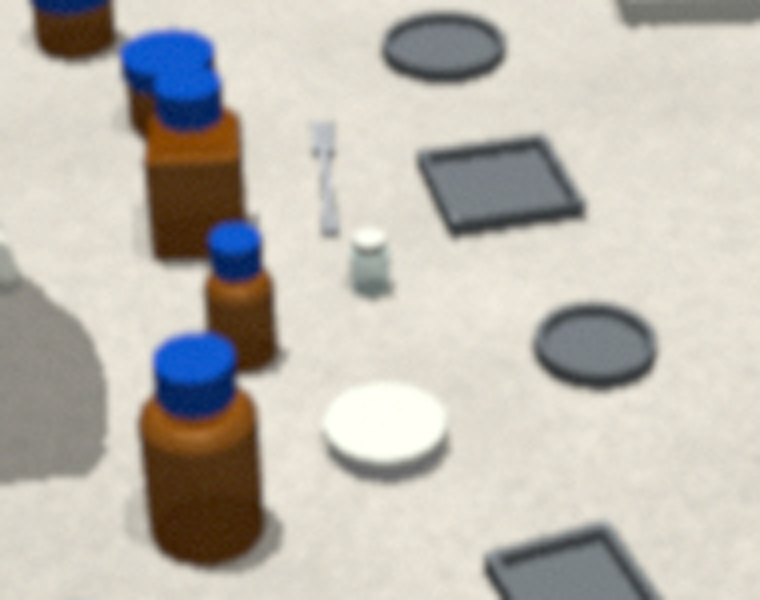

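The crops show square_small at roughly 17° yaw and its stand at about 13°. square_large is at about -4.5° and its stand at about +5.7°. The two cameras agree on the caps to within about 2 mm. I'll start by squaring the tool to world axes and moving over square_small at (0.396,-0.318).

The manual's scale: shifts go in shares of 75 cm and turns go in shares of 180 degrees. Converting my numbers, 7 degrees / 180 = 0.0389.

{"api": "shift_gripper", "payload": {
  "offsets": [
    {"twist":0.0389, "jaw":1},
    {"twist":0.0389, "jaw":1},
    {"twist":0.0039, "jaw":1}
  ]
}}

```text
t: 0.45
position: [0.1524, -0.5803, 0.2311]
ee_rot: [[1.0, -0.005, -0.0], [-0.005, -1.0, 0.0], [-0.0, -0.0, -1.0]]
contact_force: [1.3, 0.0, -0.4]
gripper_width: 0.998
grasp_force: 0.0
```

{"api": "shift_gripper", "payload": {
  "offsets": [
    {"dx":0.0325, "dy":-0.0349, "jaw":1},
    {"dx":0.0325, "dy":-0.0349, "jaw":1},
    {"dx":0.0325, "dy":-0.0349, "jaw":1},
    {"dx":0.0325, "dy":-0.0349, "jaw":1},
    {"dx":0.0325, "dy":-0.0349, "jaw":1},
    {"dx":0.0325, "dy":-0.0349, "jaw":1},
    {"dx":0.0325, "dy":-0.0349, "jaw":1},
    {"dx":0.0325, "dy":-0.0349, "jaw":1},
    {"dx":0.0325, "dy":-0.0349, "jaw":1},
    {"dx":0.0325, "dy":-0.0349, "jaw":1}
  ]
}}

```text
t: 1.28
position: [0.3973, -0.3168, 0.2314]
ee_rot: [[1.0, 0.004, 0.0], [0.004, -1.0, -0.0], [0.0, 0.0, -1.0]]
contact_force: [0.7, -0.3, -0.8]
gripper_width: 1.003
grasp_force: 0.0
```

{"api": "shift_gripper", "payload": {
  "offsets": [
    {"jaw":1}
  ]
}}

```text
t: 1.37
position: [0.3994, -0.314, 0.2316]
ee_rot: [[1.0, 0.009, 0.001], [0.009, -1.0, 0.001], [0.001, -0.001, -1.0]]
contact_force: [0.3, -0.5, -0.6]
gripper_width: 1.003
grasp_force: 0.0
```

```bash
python3 -c "
from station import bot, vision, ticket;s=bot.read_state();print(s['position'].round(4) if hasattr(s['position'],'round') else s['position'],s['ee_rot'],s['t'])"
```

```text
[ 0.3994 -0.314   0.2316] [[ 0.99995993  0.00885971  0.00128336]
 [ 0.00885841 -0.99996025  0.00101577]
 [ 0.00129231 -0.00100436 -0.99999866]] 1.3667
```

In the tool's units: 0.03 m / 0.75 = 0.04, 0.02 m / 0.75 = 0.0267.

{"api": "shift_gripper", "payload": {
  "offsets": [
    {"dz":0.0267, "jaw":1},
    {"dz":0.04, "jaw":1},
    {"dz":0.04, "jaw":1},
    {"dz":0.0267, "jaw":1},
    {"jaw":1},
    {"jaw":1}
  ]
}}

```text
t: 1.87
position: [0.3958, -0.3178, 0.1309]
ee_rot: [[1.0, 0.002, -0.001], [0.002, -1.0, 0.001], [-0.001, -0.001, -1.0]]
contact_force: [-0.6, -0.2, -0.3]
gripper_width: 0.996
grasp_force: 0.0
```

```bash
python3 - <<'E'
from h import *
S=vision.snapshot("side");T=vision.snapshot("top")
c=lambda s,x,y,w,h,k:cv2.convertScaleAbs(cv2.resize(s["img"][y:y+h,x:x+w],None,fx=k,fy=k,interpolation=cv2.INTER_CUBIC),alpha=1.6)
cv2.imwrite("pics/d.png",np.hstack([c(S,180,230,130,120,3),c(T,400,200,100,120,3)]))
p=np.array([bot.read_state()["position"]]);print(p,proj(S,p),proj(T,p))
E
```

```text
[[ 0.39675109 -0.31911942  0.13310703]] [[245.5507405  269.27893617]] [[457.44602907 255.09659207]]
```

View pics/d.png

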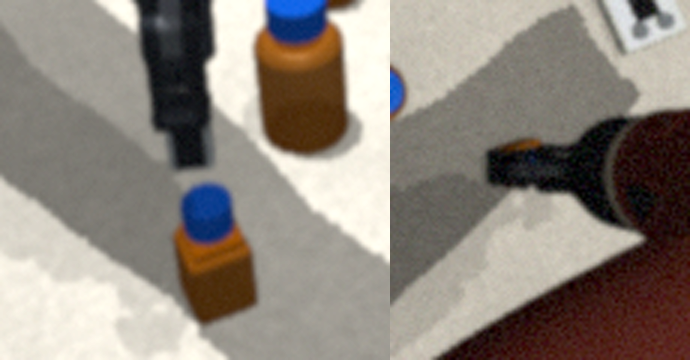

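The TCP is in line with the square_small bottle, with the fingertip at side pixel (243,285) directly above the cap. I'll descend and grip.

In the tool's units: 0.02 m / 0.75 = 0.0267, 0.018 m / 0.75 = 0.024.

{"api": "shift_gripper", "payload": {
  "offsets": [
    {"dz":0.02, "jaw":1},
    {"dz":0.0267, "jaw":1},
    {"dz":0.0267, "jaw":1},
    {"dz":0.024, "jaw":1},
    {"dz":0.0107, "jaw":1},
    {"jaw":1},
    {"jaw":1}
  ],
  "squeeze": 30
}}

```text
t: 2.55
position: [0.3968, -0.3189, 0.0517]
ee_rot: [[1.0, 0.001, 0.001], [0.001, -1.0, -0.001], [0.001, 0.001, -1.0]]
contact_force: [-0.3, 0.9, 1.2]
gripper_width: 0.999
grasp_force: 0.0
```

{"api": "shift_gripper", "payload": {
  "offsets": [
    {"jaw":0.5},
    {"jaw":0.25},
    {"jaw":0},
    {"jaw":0},
    {"jaw":0},
    {"jaw":0},
    {"jaw":0},
    {"jaw":0}
  ],
  "squeeze": 30
}}

```text
t: 3.22
position: [0.3968, -0.3186, 0.0515]
ee_rot: [[1.0, 0.0, 0.001], [0.0, -1.0, -0.001], [0.001, 0.001, -1.0]]
contact_force: [-1.7, 2.6, 8.1]
gripper_width: 0.317
grasp_force: 43.9
```

In the tool's units: -0.02 m / 0.75 = -0.0267, -0.015 m / 0.75 = -0.02.

{"api": "shift_gripper", "payload": {
  "offsets": [
    {"dz":-0.0067, "jaw":0},
    {"dz":-0.02, "jaw":0},
    {"dz":-0.0267, "jaw":0},
    {"dz":-0.0267, "jaw":0},
    {"dz":-0.0133, "jaw":0},
    {"jaw":0}
  ]
}}

```text
t: 3.72
position: [0.3972, -0.3195, 0.1229]
ee_rot: [[1.0, 0.0, 0.002], [0.0, -1.0, -0.003], [0.002, 0.003, -1.0]]
contact_force: [-0.1, -0.7, -0.6]
gripper_width: 0.315
grasp_force: 42.2
```

{"api": "shift_gripper", "payload": {
  "offsets": [
    {"dx":0.0207, "dy":-0.004, "jaw":0},
    {"dx":0.04, "dy":-0.012, "jaw":0},
    {"dx":0.04, "dy":-0.012, "jaw":0},
    {"dx":0.04, "dy":-0.012, "jaw":0},
    {"dx":0.04, "dy":-0.012, "jaw":0},
    {"dx":0.04, "dy":-0.012, "jaw":0},
    {"dx":0.04, "dy":-0.012, "jaw":0},
    {"dx":0.0267, "dy":-0.008, "jaw":0},
    {"jaw":0},
    {"jaw":0}
  ]
}}

```text
t: 4.55
position: [0.6119, -0.2543, 0.1183]
ee_rot: [[1.0, 0.002, -0.002], [0.002, -1.0, 0.001], [-0.002, -0.001, -1.0]]
contact_force: [-0.0, 0.3, -1.0]
gripper_width: 0.315
grasp_force: 42.2
```

```bash
python3 - <<'E'
from h import *
S=vision.snapshot("side");T=vision.snapshot("top")
c=lambda s,x,y,w,h,k:cv2.convertScaleAbs(cv2.resize(s["img"][y:y+h,x:x+w],None,fx=k,fy=k,interpolation=cv2.INTER_CUBIC),alpha=1.6)
cv2.imwrite("pics/e.png",np.hstack([c(S,310,190,110,120,4),c(T,370,130,80,120,4)]))
p=np.array([bot.read_state()["position"]]);print(p,proj(S,p),proj(T,p))
E
```

```text
[[ 0.61091287 -0.25518074  0.11912167]] [[373.32305684 237.26764482]] [[426.95843075 164.99518185]]
```

View pics/e.png

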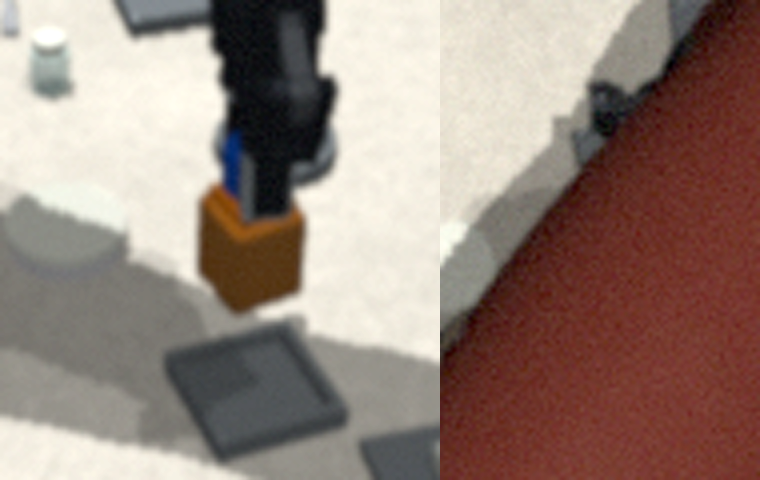

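The side picture shows the held bottle upright. Its underside corners are near (360,258), (370,267.5) and (385,262.5), and the stand is below at about (373.5,287.5). I'll compare them numerically.

```bash
python3 - <<'E'
from h import *
S=vision.snapshot("side")
for u in((360,258),(370,267.5),(385,262.5),(372.5,260.25)): print(plane(S,u,.0675))
C=np.array([(166,355),(290,322),(347,412),(225,458)])/4+[310,190]
for u in C: print(u,plane(S,u,.012),plane(S,u,0))
a=np.radians(12.7)
print(proj(S,np.array([[.6124+r*np.cos(a+t)*1.414,-.2553+r*np.sin(a+t)*1.414,z] for z in(0,.012) for r in [.0315] for t in np.pi/4+np.arange(4)*np.pi/2])))
E
```

```text
[ 0.59110418 -0.24576546]
[ 0.60328432 -0.27274816]
[ 0.63174495 -0.26403155]
[ 0.61155663 -0.25495786]
[351.5  278.75] [ 0.57820611 -0.23754007] [ 0.58066855 -0.22501141]
[382.5 270.5] [ 0.63948776 -0.22428877] [ 0.64310964 -0.2115094 ]
[396.75 293.  ] [ 0.6508595  -0.28537158] [ 0.65469653 -0.27374789]
[366.25 304.5 ] [ 0.59186367 -0.30458424] [ 0.59458451 -0.29332405]
[[379.67686836 273.04979781]
 [348.99362837 281.46936678]
 [362.86842061 304.71307222]
 [394.98015581 295.38803489]
 [379.97317393 268.30840388]
 [349.06919124 276.70254439]
 [363.05634932 299.8573052 ]
 [395.40985792 290.55389169]]
```

In the tool's units: 0.02 m / 0.75 = 0.0267, 0.012 m / 0.75 = 0.016.

{"api": "shift_gripper", "payload": {
  "offsets": [
    {"dx":0.0027, "dy":0.004, "dz":0.0133, "jaw":0},
    {"dz":0.0267, "jaw":0},
    {"dz":0.016, "jaw":0},
    {"dz":0.0053, "jaw":0},
    {"jaw":0},
    {"jaw":0}
  ]
}}

```text
t: 5.2
position: [0.6136, -0.2584, 0.0744]
ee_rot: [[1.0, -0.0, -0.0], [-0.0, -1.0, 0.0], [-0.0, -0.0, -1.0]]
contact_force: [0.1, -0.7, -0.0]
gripper_width: 0.314
grasp_force: 42.2
```

```bash
python3 - <<'E'
from h import *
S=vision.snapshot("side")
c=lambda s,x,y,w,h,k:cv2.convertScaleAbs(cv2.resize(s["img"][y:y+h,x:x+w],None,fx=k,fy=k,interpolation=cv2.INTER_CUBIC),alpha=1.6)
cv2.imwrite("pics/f.png",c(S,335,225,80,85,7))
p=np.array([bot.read_state()["position"]]);print(p)
E
```

```text
[[ 0.61404627 -0.25855083  0.07508201]]
```

View pics/f.png

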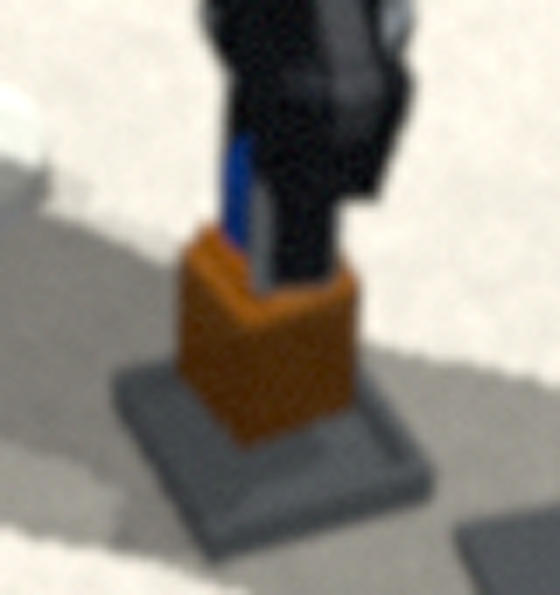

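Before lowering, the bottle's underside corners are at crop (182,375), (245,443) and (357,405). Projected down 19.5 mm, its centre lands at about (270,441), and the stand floor centre is at about (272,443), so it's aligned. I'll lower it and release.

In the tool's units: 0.008 m / 0.75 = 0.0107, 0.004 m / 0.75 = 0.0053.

{"api": "shift_gripper", "payload": {
  "offsets": [
    {"dz":0.0107, "jaw":0},
    {"dz":0.008, "jaw":0},
    {"dz":0.0053, "jaw":0},
    {"dz":0.002, "jaw":0},
    {"jaw":0},
    {"jaw":0}
  ]
}}

```text
t: 5.75
position: [0.6139, -0.2582, 0.0556]
ee_rot: [[1.0, 0.0, 0.0], [0.0, -1.0, -0.0], [0.0, 0.0, -1.0]]
contact_force: [-3.5, 1.5, 7.8]
gripper_width: 0.314
grasp_force: 43.8
```

{"api": "shift_gripper", "payload": {
  "offsets": [
    {"jaw":0.4},
    {"jaw":0.6},
    {"jaw":1},
    {"jaw":1},
    {"jaw":1},
    {"jaw":1}
  ]
}}

```text
t: 6.25
position: [0.6137, -0.2582, 0.0546]
ee_rot: [[1.0, 0.0, -0.0], [0.0, -1.0, 0.0], [-0.0, -0.0, -1.0]]
contact_force: [-0.5, -0.2, 0.2]
gripper_width: 0.998
grasp_force: 0.0
```

{"api": "shift_gripper", "payload": {
  "offsets": [
    {"dz":-0.0107, "jaw":1},
    {"dz":-0.04, "jaw":1},
    {"dz":-0.0467, "jaw":1},
    {"jaw":1}
  ]
}}

```text
t: 6.58
position: [0.6166, -0.2601, 0.1362]
ee_rot: [[1.0, 0.0, 0.008], [0.0, -1.0, -0.006], [0.008, 0.006, -1.0]]
contact_force: [1.5, -0.7, 1.9]
gripper_width: 0.997
grasp_force: 0.0
```

In the tool's units: -0.03 m / 0.75 = -0.04, -0.02 m / 0.75 = -0.0267.

{"api": "shift_gripper", "payload": {
  "offsets": [
    {"dx":-0.0133, "dy":-0.0053, "jaw":1},
    {"dx":-0.04, "dy":-0.0187, "jaw":1},
    {"dx":-0.04, "dy":-0.0187, "jaw":1},
    {"dx":-0.04, "dy":-0.0187, "jaw":1},
    {"dx":-0.04, "dy":-0.0187, "jaw":1},
    {"dx":-0.0267, "dy":-0.012, "jaw":1},
    {"dx":-0.0133, "dy":-0.0067, "jaw":1},
    {"jaw":1},
    {"jaw":1},
    {"jaw":1}
  ]
}}

```text
t: 7.42
position: [0.4546, -0.1849, 0.1284]
ee_rot: [[1.0, 0.0, 0.001], [0.0, -1.0, -0.001], [0.001, 0.001, -1.0]]
contact_force: [-0.1, 0.2, 0.3]
gripper_width: 0.999
grasp_force: 0.0
```

```bash
python3 -c "
from h import *
T=vision.snapshot('top');S=vision.snapshot('side')
print(bot.read_state()['position'])
c,a=min(blobs(S),key=lambda b:np.hypot(*(b[0]-[360,268])));print(c,a)
"
```

```text
[ 0.45450247 -0.18477028  0.12797464]
[373.36597938 260.51546392] 194
```

In the tool's units: 0.02 m / 0.75 = 0.0267, -0.001 m / 0.75 = -0.0013.

{"api": "shift_gripper", "payload": {
  "offsets": [
    {"dx":-0.0013, "dz":0.02, "jaw":1},
    {"dz":0.0267, "jaw":1},
    {"dz":0.016, "jaw":1},
    {"dz":0.0053, "jaw":1},
    {"jaw":1},
    {"jaw":1}
  ],
  "squeeze": 50
}}

```text
t: 8.02
position: [0.453, -0.1844, 0.0772]
ee_rot: [[1.0, 0.0, -0.0], [0.0, -1.0, -0.0], [-0.0, 0.0, -1.0]]
contact_force: [-0.0, 0.7, 0.1]
gripper_width: 1.001
grasp_force: 0.0
```

{"api": "shift_gripper", "payload": {
  "offsets": [
    {"jaw":0.6},
    {"jaw":0.4},
    {"jaw":0},
    {"jaw":0},
    {"jaw":0},
    {"jaw":0},
    {"jaw":0}
  ],
  "squeeze": 50
}}

```text
t: 8.6
position: [0.4532, -0.1846, 0.0775]
ee_rot: [[1.0, 0.0, 0.001], [0.0, -1.0, -0.001], [0.001, 0.001, -1.0]]
contact_force: [-1.3, 0.1, 5.6]
gripper_width: 0.427
grasp_force: 50.1
```

{"api": "shift_gripper", "payload": {
  "offsets": [
    {"dz":-0.0067, "jaw":0},
    {"dz":-0.02, "jaw":0},
    {"dz":-0.04, "jaw":0},
    {"dz":-0.04, "jaw":0},
    {"dz":-0.0133, "jaw":0},
    {"jaw":0},
    {"jaw":0}
  ]
}}

```text
t: 9.18
position: [0.4528, -0.1843, 0.1662]
ee_rot: [[1.0, 0.0, -0.0], [0.0, -1.0, -0.0], [-0.0, 0.0, -1.0]]
contact_force: [-0.4, 0.7, -1.6]
gripper_width: 0.431
grasp_force: 50.6
```

In the tool's units: -0.0338 m / 0.75 = -0.0451, -0.0168 m / 0.75 = -0.0224.

{"api": "shift_gripper", "payload": {
  "offsets": [
    {"dx":0.0096, "dy":-0.0224, "jaw":0},
    {"dx":0.0192, "dy":-0.0451, "jaw":0},
    {"dx":0.0192, "dy":-0.0451, "jaw":0},
    {"dx":0.0192, "dy":-0.0451, "jaw":0},
    {"dx":0.0192, "dy":-0.0451, "jaw":0},
    {"dx":0.0192, "dy":-0.0451, "jaw":0},
    {"dx":0.0192, "dy":-0.0451, "jaw":0}
  ]
}}

```text
t: 9.77
position: [0.5456, 0.0374, 0.1641]
ee_rot: [[1.0, 0.0, -0.003], [0.0, -1.0, 0.0], [-0.003, -0.0, -1.0]]
contact_force: [1.0, -1.3, -1.4]
gripper_width: 0.427
grasp_force: 50.6
```

{"api": "shift_gripper", "payload": {
  "offsets": [
    {"dx":0.0192, "dy":-0.0451, "jaw":0},
    {"dx":0.0192, "dy":-0.0451, "jaw":0},
    {"dx":0.0192, "dy":-0.0451, "jaw":0},
    {"dx":0.0192, "dy":-0.0451, "jaw":0},
    {"dx":0.0192, "dy":-0.0451, "jaw":0},
    {"dx":0.0192, "dy":-0.0451, "jaw":0},
    {"dx":0.0093, "dy":-0.0215, "jaw":0},
    {"jaw":0},
    {"jaw":0},
    {"jaw":0}
  ]
}}

```text
t: 10.6
position: [0.6371, 0.2023, 0.1672]
ee_rot: [[0.996, 0.093, -0.007], [0.094, -0.995, 0.042], [-0.003, -0.042, -0.999]]
contact_force: [-0.4, -0.4, -1.9]
gripper_width: 0.436
grasp_force: 50.7
```

```bash
python3 -c "
from station import bot, vision, ticket
print(bot.read_state()['position'])"
```

```text
[0.63713773 0.20227236 0.16717229]
```

```bash
python3 -c "
from station import bot, vision, ticket
s=bot.read_state();print(s['joint_positions'],s['joint_velocities'])"
```

```text
[  5.31505144  17.64699795  12.02624028  84.55529887   2.4155679
 179.94297564] [-0.42945109 -0.99369574  0.19469363  0.14319792  0.07035876  0.0264393 ]
```

Joint 6 is at its limit, so I'll turn the tool counter-clockwise to clear it. The bottle is round, so its yaw doesn't matter.

In the tool's units: -6 degrees / 180 = -0.0333.

{"api": "shift_gripper", "payload": {
  "offsets": [
    {"twist":-0.0333, "jaw":0},
    {"twist":-0.0333, "jaw":0},
    {"twist":-0.0333, "jaw":0},
    {"twist":-0.0333, "jaw":0},
    {"jaw":0},
    {"jaw":0}
  ]
}}

```text
t: 11.1
position: [0.6377, 0.2022, 0.1686]
ee_rot: [[0.873, 0.487, -0.005], [0.487, -0.872, 0.042], [0.016, -0.039, -0.999]]
contact_force: [0.2, -0.5, -2.8]
gripper_width: 0.427
grasp_force: 50.7
```

```bash
python3 -c "
from station import bot, vision, ticket
s=bot.read_state();print(s['joint_positions'],s['position'])"
```

```text
[  5.29528747  17.57361735  12.08624974  84.56754439   2.42791459
 156.12800984] [0.63774024 0.20216753 0.16858962]
```

In the tool's units: -6.5 degrees / 180 = -0.0361.

{"api": "shift_gripper", "payload": {
  "offsets": [
    {"twist":-0.0361, "jaw":0},
    {"twist":-0.0361, "jaw":0},
    {"twist":-0.0361, "jaw":0},
    {"twist":-0.0361, "jaw":0},
    {"twist":-0.0361, "jaw":0},
    {"twist":-0.0361, "jaw":0},
    {"twist":-0.0361, "jaw":0},
    {"twist":-0.0361, "jaw":0},
    {"twist":-0.0361, "jaw":0},
    {"twist":-0.0128, "jaw":0}
  ]
}}

```text
t: 11.93
position: [0.6379, 0.2025, 0.1687]
ee_rot: [[-0.006, 1.0, -0.005], [0.999, 0.006, 0.042], [0.042, -0.004, -0.999]]
contact_force: [0.1, 0.5, -1.5]
gripper_width: 0.43
grasp_force: 50.7
```

{"api": "shift_gripper", "payload": {
  "offsets": [
    {"dx":0.016, "dy":0.0027, "jaw":0},
    {"dx":0.0267, "jaw":0},
    {"dx":0.0187, "jaw":0},
    {"dx":0.0067, "jaw":0},
    {"jaw":0},
    {"jaw":0},
    {"jaw":0}
  ]
}}

```text
t: 12.52
position: [0.64, 0.2533, 0.1709]
ee_rot: [[-0.003, 1.0, -0.005], [0.999, 0.003, 0.042], [0.042, -0.005, -0.999]]
contact_force: [0.1, -0.3, -2.0]
gripper_width: 0.428
grasp_force: 50.7
```

```bash
python3 -c "
from station import bot, vision, ticket
s=bot.read_state();print(s['joint_positions'],s['position'])"
```

```text
[ 9.65737147 20.84679525 16.25227249 85.26261935  2.41714542 99.5064784 ] [0.64000217 0.25334603 0.17086015]
```

In the tool's units: 0.03 m / 0.75 = 0.04, 0.018 m / 0.75 = 0.024.

{"api": "shift_gripper", "payload": {
  "offsets": [
    {"dx":-0.0013, "dz":0.02, "jaw":0},
    {"dx":-0.0013, "dz":0.04, "jaw":0},
    {"dx":-0.0013, "dz":0.024, "jaw":0},
    {"dz":0.008, "jaw":0},
    {"jaw":0},
    {"jaw":0}
  ]
}}

```text
t: 13.02
position: [0.64, 0.2534, 0.1028]
ee_rot: [[-0.003, 1.0, -0.004], [0.999, 0.003, 0.042], [0.042, -0.004, -0.999]]
contact_force: [0.6, -0.8, -1.6]
gripper_width: 0.427
grasp_force: 50.7
```

```bash
python3 - <<'E'
from h import *
S=vision.snapshot("side")
c=lambda s,x,y,w,h,k:cv2.convertScaleAbs(cv2.resize(s["img"][y:y+h,x:x+w],None,fx=k,fy=k,interpolation=cv2.INTER_CUBIC),alpha=1.6)
cv2.imwrite("pics/g.png",c(S,300,85,80,85,7))
p=np.array([bot.read_state()["position"]]);print(p)
E
```

```text
[[0.64057174 0.25364734 0.10369377]]
```

View pics/g.png

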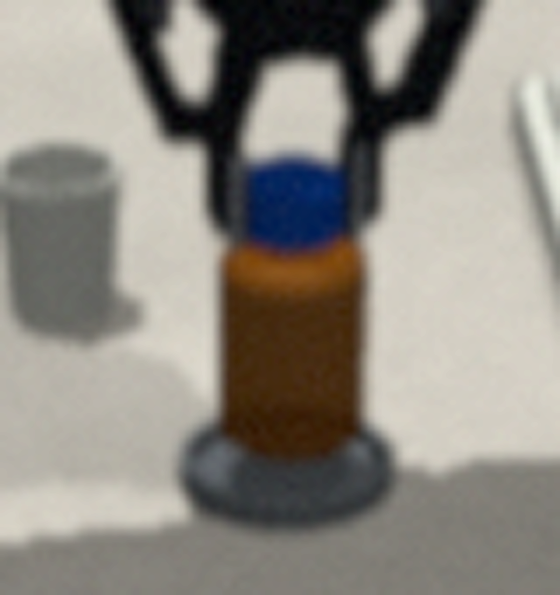

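The bottle is over the round-large dish, with body centre at crop column 292 against 288 for the dish. It sits about 3 mm towards the camera, and levelling will add about 3 mm more. I'll correct +4 mm in y and lower it.

{"api": "shift_gripper", "payload": {
  "offsets": [
    {"dx":0.0053, "dy":-0.0013, "jaw":0},
    {"dz":0.0107, "jaw":0},
    {"dz":0.008, "jaw":0},
    {"dz":0.0053, "jaw":0},
    {"dz":0.0027, "jaw":0},
    {"jaw":0}
  ]
}}

```text
t: 13.57
position: [0.6384, 0.2591, 0.0825]
ee_rot: [[-0.004, 1.0, -0.004], [0.999, 0.004, 0.043], [0.043, -0.004, -0.999]]
contact_force: [-1.7, 1.0, 3.1]
gripper_width: 0.43
grasp_force: 51.2
```

{"api": "shift_gripper", "payload": {
  "offsets": [
    {"dz":0.002, "jaw":0},
    {"dz":0.002, "jaw":0},
    {"jaw":0},
    {"jaw":0}
  ]
}}

```text
t: 13.9
position: [0.6388, 0.2599, 0.0821]
ee_rot: [[-0.004, 1.0, -0.003], [0.999, 0.004, 0.044], [0.044, -0.003, -0.999]]
contact_force: [-8.3, 1.7, 18.1]
gripper_width: 0.431
grasp_force: 52.8
```

{"api": "shift_gripper", "payload": {
  "offsets": [
    {"jaw":0.5},
    {"jaw":0.6},
    {"jaw":0.8},
    {"jaw":1},
    {"jaw":1},
    {"jaw":1},
    {"jaw":1}
  ]
}}

```text
t: 14.48
position: [0.6385, 0.2587, 0.0789]
ee_rot: [[-0.003, 1.0, -0.005], [0.999, 0.004, 0.042], [0.042, -0.005, -0.999]]
contact_force: [0.0, -1.1, -0.1]
gripper_width: 1.0
grasp_force: 0.0
```

{"api": "shift_gripper", "payload": {
  "offsets": [
    {"dz":-0.0107, "jaw":1},
    {"dz":-0.04, "jaw":1},
    {"dz":-0.04, "jaw":1},
    {"jaw":1},
    {"jaw":1}
  ]
}}

```text
t: 14.9
position: [0.6405, 0.2561, 0.1504]
ee_rot: [[-0.004, 1.0, 0.0], [0.999, 0.004, 0.043], [0.043, 0.001, -0.999]]
contact_force: [-0.2, -0.5, -1.0]
gripper_width: 1.0
grasp_force: 0.0
```

```bash
python3 -c "
from h import *
S=vision.snapshot('side');print(blobs(S));s=bot.read_state();print(s['position'],s['joint_positions'])
print(capfit(S,min(blobs(S),key=lambda b:np.hypot(*(b[0]-[340,125])))[0],.019,.086,.108))
print(capfit(S,[373.4,260.5],.014,.06,.08))"
```

```text
[(array([413.40689655, 113.36551724]), np.int32(145)), (array([395.14705882, 114.29411765]), np.int32(136)), (array([340.77272727, 119.49090909]), np.int32(110)), (array([246.7970297 , 135.25247525]), np.int32(202)), (array([273.71890547, 158.83333333]), np.int32(402)), (array([288.23611111, 201.86111111]), np.int32(144)), (array([373.42708333, 260.46875   ]), np.int32(192))]
[0.63953824 0.25597205 0.14834966] [ 9.87558693 20.82324936 13.8872486  82.78178206  2.43621017 99.67391349]
(array([0.63974824, 0.26029668]), 188.9094798885053)
(array([ 0.61225106, -0.25852846]), 274.90596487978473)
```

In the tool's units: -0.03 m / 0.75 = -0.04, -0.027 m / 0.75 = -0.036.

{"api": "shift_gripper", "payload": {
  "offsets": [
    {"dx":-0.0156, "dy":-0.0143, "jaw":1},
    {"dx":-0.04, "dy":-0.036, "jaw":1},
    {"dx":-0.04, "dy":-0.036, "jaw":1},
    {"dx":-0.04, "dy":-0.036, "jaw":1},
    {"dx":-0.04, "dy":-0.036, "jaw":1},
    {"dx":-0.04, "dy":-0.036, "jaw":1},
    {"dx":-0.0267, "dy":-0.0267, "jaw":1},
    {"dx":-0.0133, "dy":-0.012, "jaw":1},
    {"jaw":1},
    {"jaw":1}
  ]
}}

```text
t: 15.78
position: [0.4645, 0.0635, 0.1391]
ee_rot: [[-0.002, 1.0, -0.005], [0.999, 0.002, 0.043], [0.043, -0.005, -0.999]]
contact_force: [0.8, 0.4, 0.2]
gripper_width: 1.0
grasp_force: 0.0
```

{"api": "shift_gripper", "payload": {
  "offsets": [
    {"jaw":1}
  ]
}}

```text
t: 15.87
position: [0.465, 0.0641, 0.1393]
ee_rot: [[-0.004, 1.0, -0.005], [0.999, 0.004, 0.043], [0.043, -0.005, -0.999]]
contact_force: [0.5, -0.5, -0.2]
gripper_width: 0.996
grasp_force: 0.0
```

```bash
python3 -c "
from h import *
S=vision.snapshot('side');s=bot.read_state();print(s['position'],s['joint_positions'])
c=lambda s,x,y,w,h,k:cv2.convertScaleAbs(cv2.resize(s['img'][y:y+h,x:x+w],None,fx=k,fy=k,interpolation=cv2.INTER_CUBIC),alpha=1.6)
cv2.imwrite('pics/i.png',np.hstack([c(S,235,110,90,100,5),c(S,300,85,70,100,5)]))"
```

```text
[0.4650716  0.06425595 0.13930766] [ -9.74975853 -16.94152812 -25.58552169  82.05242043   2.35929493
  79.99616464]
```

View pics/i.png

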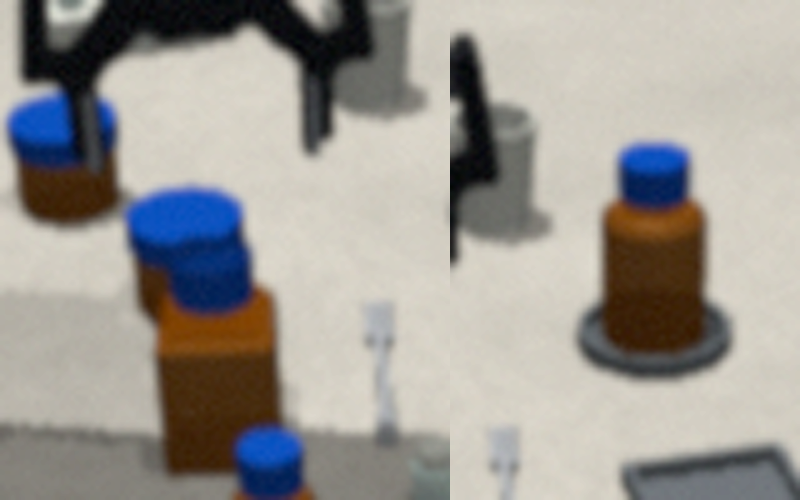

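round_large stands upright and centred in its dish. The fingers straddle the square_large cap at crop (211,280). I'll descend and grip.

The manual's scale: shifts go in shares of 75 cm and turns go in shares of 180 degrees. Converting my numbers, 0.025 m / 0.75 = 0.0333, 0.016 m / 0.75 = 0.0213.

{"api": "shift_gripper", "payload": {
  "offsets": [
    {"dz":0.02, "jaw":1},
    {"dz":0.0333, "jaw":1},
    {"dz":0.0213, "jaw":1},
    {"dz":0.008, "jaw":1},
    {"jaw":1},
    {"jaw":1}
  ],
  "squeeze": 50
}}

```text
t: 16.42
position: [0.4648, 0.0667, 0.0781]
ee_rot: [[-0.004, 1.0, -0.005], [0.999, 0.005, 0.042], [0.042, -0.005, -0.999]]
contact_force: [0.0, 0.1, 0.2]
gripper_width: 1.003
grasp_force: 0.0
```

{"api": "shift_gripper", "payload": {
  "offsets": [
    {"jaw":0.6},
    {"jaw":0.5},
    {"jaw":0.4},
    {"jaw":0},
    {"jaw":0},
    {"jaw":0},
    {"jaw":0},
    {"jaw":0}
  ],
  "squeeze": 50
}}

```text
t: 17.08
position: [0.465, 0.0662, 0.0786]
ee_rot: [[-0.004, 1.0, -0.003], [0.999, 0.004, 0.042], [0.042, -0.003, -0.999]]
contact_force: [-2.5, -1.1, 5.0]
gripper_width: 0.432
grasp_force: 49.7
```

{"api": "shift_gripper", "payload": {
  "offsets": [
    {"dz":-0.0067, "jaw":0},
    {"dz":-0.02, "jaw":0},
    {"dz":-0.04, "jaw":0},
    {"dz":-0.0267, "jaw":0},
    {"jaw":0},
    {"jaw":0}
  ]
}}

```text
t: 17.58
position: [0.4655, 0.0632, 0.1484]
ee_rot: [[-0.003, 1.0, -0.003], [0.999, 0.004, 0.042], [0.042, -0.003, -0.999]]
contact_force: [-0.3, -0.1, -3.1]
gripper_width: 0.423
grasp_force: 50.9
```

In the tool's units: 0.03 m / 0.75 = 0.04, 0.003 m / 0.75 = 0.004.

{"api": "shift_gripper", "payload": {
  "offsets": [
    {"dx":0.0013, "dy":0.0167, "jaw":0},
    {"dx":0.004, "dy":0.04, "jaw":0},
    {"dx":0.004, "dy":0.04, "jaw":0},
    {"dx":0.004, "dy":0.04, "jaw":0},
    {"dx":0.004, "dy":0.04, "jaw":0},
    {"dx":0.004, "dy":0.0333, "jaw":0},
    {"dx":0.0027, "dy":0.02, "jaw":0},
    {"dy":0.0067, "jaw":0},
    {"jaw":0},
    {"jaw":0}
  ]
}}

```text
t: 18.42
position: [0.6411, 0.0821, 0.1463]
ee_rot: [[-0.004, 1.0, -0.007], [0.999, 0.004, 0.043], [0.043, -0.007, -0.999]]
contact_force: [-0.5, -0.3, -2.1]
gripper_width: 0.429
grasp_force: 51.4
```

{"api": "shift_gripper", "payload": {
  "offsets": [
    {"dz":0.0133, "twist":-0.0278, "jaw":0},
    {"dz":0.0267, "twist":-0.0278, "jaw":0},
    {"dz":0.016, "jaw":0},
    {"dz":0.008, "jaw":0},
    {"jaw":0},
    {"jaw":0}
  ]
}}

```text
t: 18.92
position: [0.6417, 0.084, 0.0999]
ee_rot: [[-0.175, 0.985, -0.005], [0.984, 0.175, 0.042], [0.043, 0.003, -0.999]]
contact_force: [-0.8, -0.1, -2.7]
gripper_width: 0.431
grasp_force: 51.5
```

```bash
python3 -c "
from h import *
S=vision.snapshot('side');s=bot.read_state();print(s['position'],s['joint_positions'])
c=lambda s,x,y,w,h,k:cv2.convertScaleAbs(cv2.resize(s['img'][y:y+h,x:x+w],None,fx=k,fy=k,interpolation=cv2.INTER_CUBIC),alpha=1.6)
cv2.imwrite('pics/j.png',c(S,315,115,80,85,7))"
```

```text
[0.64220454 0.08402096 0.10056566] [-5.23567104 15.23063942  2.25449284 77.45672289  2.39477082 74.63392824]
```

View pics/j.png

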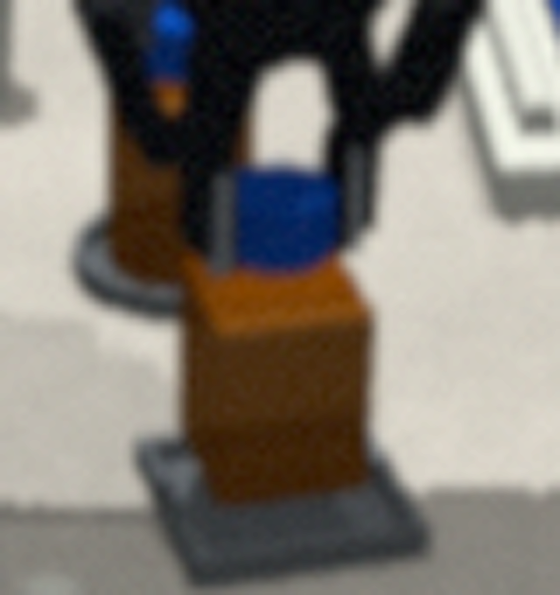

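The bottle's front bottom edge is at crop (218,503)–(363,487), parallel to the stand's front edge. It sits a few millimetres too far in +y and slightly to the left. I'll correct and lower.

In the tool's units: 0.008 m / 0.75 = 0.0107, 0.006 m / 0.75 = 0.008.

{"api": "shift_gripper", "payload": {
  "offsets": [
    {"dx":-0.0067, "dy":0.002, "jaw":0},
    {"dz":0.0107, "jaw":0},
    {"dz":0.008, "jaw":0},
    {"dz":0.0033, "jaw":0},
    {"jaw":0},
    {"jaw":0}
  ]
}}

```text
t: 19.47
position: [0.6442, 0.0802, 0.0826]
ee_rot: [[-0.177, 0.984, -0.005], [0.983, 0.177, 0.042], [0.043, 0.003, -0.999]]
contact_force: [-0.8, -0.3, -2.4]
gripper_width: 0.43
grasp_force: 51.6
```

{"api": "shift_gripper", "payload": {
  "offsets": [
    {"dz":0.002, "jaw":0},
    {"dz":0.0013, "jaw":0},
    {"jaw":0},
    {"jaw":0}
  ]
}}

```text
t: 19.8
position: [0.6445, 0.0802, 0.0826]
ee_rot: [[-0.177, 0.984, -0.004], [0.983, 0.177, 0.042], [0.042, 0.004, -0.999]]
contact_force: [-7.8, -0.8, 14.0]
gripper_width: 0.425
grasp_force: 52.9
```

{"api": "shift_gripper", "payload": {
  "offsets": [
    {"jaw":0.5},
    {"jaw":0.6},
    {"jaw":0.8},
    {"jaw":1},
    {"jaw":1},
    {"jaw":1},
    {"jaw":1}
  ]
}}

```text
t: 20.38
position: [0.6444, 0.0802, 0.0804]
ee_rot: [[-0.177, 0.984, -0.005], [0.983, 0.177, 0.042], [0.042, 0.003, -0.999]]
contact_force: [-0.3, -0.5, -0.0]
gripper_width: 0.999
grasp_force: 0.0
```

{"api": "shift_gripper", "payload": {
  "offsets": [
    {"dz":-0.0107, "jaw":1},
    {"dz":-0.04, "jaw":1},
    {"dz":-0.04, "twist":0.0556, "jaw":1},
    {"jaw":1},
    {"jaw":1},
    {"twist":0.0167, "jaw":1},
    {"jaw":1}
  ]
}}

```text
t: 20.97
position: [0.6443, 0.0774, 0.1479]
ee_rot: [[0.001, 1.0, -0.005], [0.999, -0.001, 0.042], [0.042, -0.005, -0.999]]
contact_force: [0.2, 0.6, 0.4]
gripper_width: 1.001
grasp_force: 0.0
```

In the tool's units: -0.03 m / 0.75 = -0.04, -0.025 m / 0.75 = -0.0333.

{"api": "shift_gripper", "payload": {
  "offsets": [
    {"dx":-0.0133, "dy":-0.0187, "jaw":1},
    {"dx":-0.0333, "dy":-0.04, "jaw":1},
    {"dx":-0.0333, "dy":-0.04, "jaw":1},
    {"dx":-0.0333, "dy":-0.04, "jaw":1},
    {"dx":-0.0333, "dy":-0.04, "jaw":1},
    {"dx":-0.02, "dy":-0.0267, "jaw":1},
    {"dx":-0.0067, "dy":-0.0133, "jaw":1},
    {"jaw":1},
    {"jaw":1},
    {"jaw":1}
  ]
}}

```text
t: 21.8
position: [0.4812, -0.0524, 0.1435]
ee_rot: [[-0.002, 1.0, -0.004], [0.999, 0.002, 0.043], [0.043, -0.004, -0.999]]
contact_force: [0.3, -1.0, 0.8]
gripper_width: 0.996
grasp_force: 0.0
```

{"api": "shift_gripper", "payload": {
  "offsets": [
    {"dz":0.0267, "jaw":1},
    {"dz":0.0267, "jaw":1},
    {"jaw":1},
    {"jaw":1},
    {"jaw":1}
  ]
}}

```text
t: 22.22
position: [0.4812, -0.0507, 0.1045]
ee_rot: [[-0.002, 1.0, -0.004], [0.999, 0.002, 0.042], [0.042, -0.004, -0.999]]
contact_force: [0.0, 0.3, -0.4]
gripper_width: 1.0
grasp_force: 0.0
```

```bash
python3 -c "
from h import *
S=vision.snapshot('side');s=bot.read_state();print(s['position'],blobs(S))
c=lambda s,x,y,w,h,k:cv2.convertScaleAbs(cv2.resize(s['img'][y:y+h,x:x+w],None,fx=k,fy=k,interpolation=cv2.INTER_CUBIC),alpha=1.6)
cv2.imwrite('pics/k.png',np.hstack([c(S,245,155,90,90,5),c(S,315,115,70,90,5)]))"
```

```text
[ 0.48140416 -0.05097563  0.10489805] [(array([413.49295775, 113.5915493 ]), np.int32(142)), (array([395.05223881, 114.02985075]), np.int32(134)), (array([340.40769231, 119.44615385]), np.int32(130)), (array([246.20918367, 135.12244898]), np.int32(196)), (array([355.13513514, 152.76216216]), np.int32(185)), (array([288.64347826, 202.77391304]), np.int32(115)), (array([373.35233161, 260.55440415]), np.int32(193))]
```

View pics/k.png

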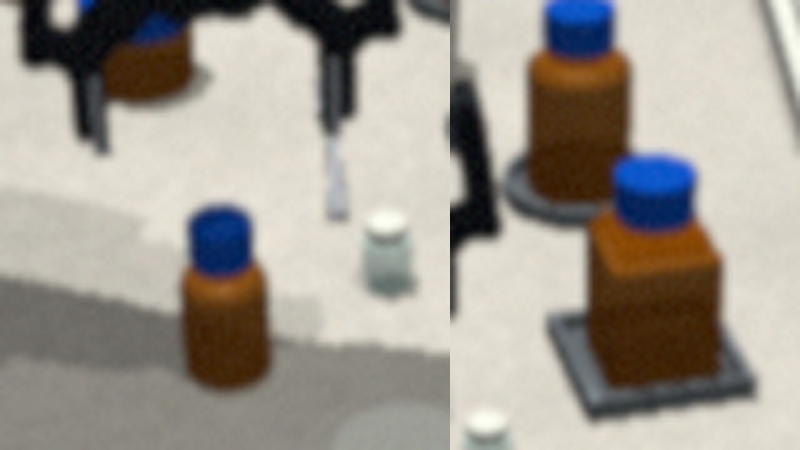

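square_large stands flat inside its stand. The gripper straddles the round_small cap at crop (220,240). I'll descend and grip.

In the tool's units: 0.02 m / 0.75 = 0.0267, 0.015 m / 0.75 = 0.02.

{"api": "shift_gripper", "payload": {
  "offsets": [
    {"dx":-0.0007, "dy":-0.0013, "dz":0.02, "jaw":1},
    {"dz":0.0267, "jaw":1},
    {"dz":0.0173, "jaw":1},
    {"dz":0.0067, "jaw":1},
    {"jaw":1},
    {"jaw":1}
  ],
  "squeeze": 30
}}

```text
t: 22.77
position: [0.4799, -0.0494, 0.0518]
ee_rot: [[-0.001, 1.0, -0.003], [0.999, 0.001, 0.042], [0.042, -0.003, -0.999]]
contact_force: [0.1, 0.3, -0.2]
gripper_width: 1.003
grasp_force: 0.0
```

{"api": "shift_gripper", "payload": {
  "offsets": [
    {"jaw":0.6},
    {"jaw":0.4},
    {"jaw":0.3},
    {"jaw":0},
    {"jaw":0},
    {"jaw":0},
    {"jaw":0},
    {"jaw":0}
  ],
  "squeeze": 30
}}

```text
t: 23.43
position: [0.4797, -0.0494, 0.0512]
ee_rot: [[-0.001, 1.0, -0.004], [0.999, 0.001, 0.042], [0.042, -0.004, -0.999]]
contact_force: [-0.1, 0.9, 4.2]
gripper_width: 0.314
grasp_force: 30.0
```

{"api": "shift_gripper", "payload": {
  "offsets": [
    {"dz":-0.0067, "jaw":0},
    {"dz":-0.02, "jaw":0},
    {"dz":-0.04, "jaw":0},
    {"dz":-0.0267, "jaw":0},
    {"jaw":0},
    {"jaw":0}
  ]
}}

```text
t: 23.93
position: [0.4803, -0.0525, 0.1216]
ee_rot: [[-0.001, 1.0, -0.003], [0.999, 0.001, 0.042], [0.042, -0.003, -0.999]]
contact_force: [-0.9, 0.7, -1.3]
gripper_width: 0.316
grasp_force: 30.0
```

In the tool's units: 0.03 m / 0.75 = 0.04, -0.003 m / 0.75 = -0.004.

{"api": "shift_gripper", "payload": {
  "offsets": [
    {"dx":-0.002, "dy":0.0183, "jaw":0},
    {"dx":-0.0067, "dy":0.04, "jaw":0},
    {"dx":-0.0067, "dy":0.04, "jaw":0},
    {"dx":-0.0067, "dy":0.04, "jaw":0},
    {"dx":-0.0067, "dy":0.04, "jaw":0},
    {"dx":-0.0067, "dy":0.04, "jaw":0},
    {"dx":-0.004, "dy":0.02, "jaw":0},
    {"dx":-0.0027, "dy":0.0067, "jaw":0},
    {"jaw":0},
    {"jaw":0}
  ]
}}

```text
t: 24.77
position: [0.6622, -0.0832, 0.1174]
ee_rot: [[-0.001, 1.0, -0.007], [0.999, 0.001, 0.043], [0.043, -0.007, -0.999]]
contact_force: [-0.8, 0.7, -1.6]
gripper_width: 0.313
grasp_force: 30.2
```

{"api": "shift_gripper", "payload": {
  "offsets": [
    {"dz":0.0133, "jaw":0},
    {"dz":0.0267, "jaw":0},
    {"dz":0.0133, "jaw":0},
    {"dz":0.0067, "jaw":0},
    {"jaw":0},
    {"jaw":0}
  ]
}}

```text
t: 25.27
position: [0.6629, -0.0815, 0.0738]
ee_rot: [[-0.001, 1.0, -0.005], [0.999, 0.001, 0.042], [0.042, -0.005, -0.999]]
contact_force: [0.0, -0.5, -1.1]
gripper_width: 0.316
grasp_force: 30.2
```

```bash
python3 -c "
from h import *
S=vision.snapshot('side');s=bot.read_state();print(s['position'],s['joint_positions'])
c=lambda s,x,y,w,h,k:cv2.convertScaleAbs(cv2.resize(s['img'][y:y+h,x:x+w],None,fx=k,fy=k,interpolation=cv2.INTER_CUBIC),alpha=1.6)
cv2.imwrite('pics/l.png',c(S,340,165,80,80,7))"
```

```text
[ 0.66333019 -0.08169458  0.07437038] [-19.2241385   20.31551231   5.54473196  76.22552941   2.20547144
  70.7082546 ]
```

View pics/l.png

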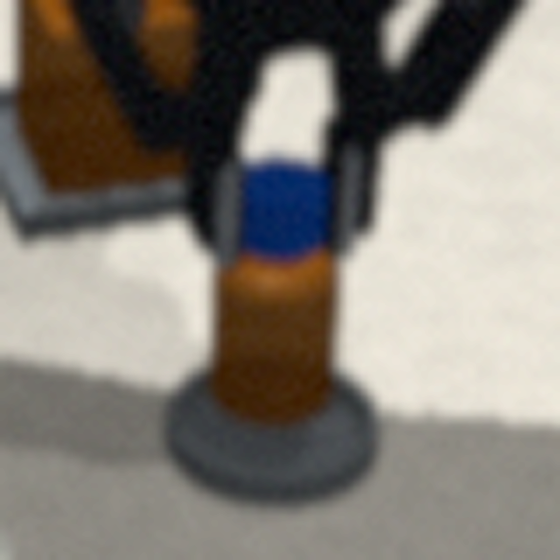

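The bottle is centred on the round-small dish to within about 4 mm (crop 275,439 against 271,431). I'll nudge it and lower.

In the tool's units: 0.008 m / 0.75 = 0.0107, 0.003 m / 0.75 = 0.004.

{"api": "shift_gripper", "payload": {
  "offsets": [
    {"dx":0.0027, "dy":-0.0013, "jaw":0},
    {"dz":0.0107, "jaw":0},
    {"dz":0.008, "jaw":0},
    {"dz":0.004, "jaw":0},
    {"dz":0.0013, "jaw":0},
    {"jaw":0},
    {"jaw":0}
  ]
}}

```text
t: 25.9
position: [0.662, -0.0788, 0.0553]
ee_rot: [[-0.001, 1.0, -0.005], [0.999, 0.001, 0.042], [0.042, -0.005, -0.999]]
contact_force: [-1.1, 0.5, -0.4]
gripper_width: 0.319
grasp_force: 30.2
```

{"api": "shift_gripper", "payload": {
  "offsets": [
    {"dz":0.0013, "jaw":0},
    {"jaw":0},
    {"jaw":0}
  ]
}}

```text
t: 26.15
position: [0.6622, -0.0789, 0.0552]
ee_rot: [[-0.001, 1.0, -0.004], [0.999, 0.001, 0.042], [0.042, -0.004, -0.999]]
contact_force: [-3.2, 0.5, 5.9]
gripper_width: 0.315
grasp_force: 30.8
```

Contact is at the expected height, so I'll release, retreat and check.

{"api": "shift_gripper", "payload": {
  "offsets": [
    {"jaw":0.4},
    {"jaw":0.6},
    {"jaw":0.8},
    {"jaw":1},
    {"jaw":1},
    {"jaw":1},
    {"jaw":1}
  ]
}}

```text
t: 26.73
position: [0.6621, -0.0788, 0.0546]
ee_rot: [[-0.001, 1.0, -0.004], [0.999, 0.001, 0.042], [0.042, -0.004, -0.999]]
contact_force: [-0.4, -0.0, 0.1]
gripper_width: 1.0
grasp_force: 0.0
```

{"api": "shift_gripper", "payload": {
  "offsets": [
    {"dz":-0.0107, "jaw":1},
    {"dz":-0.04, "jaw":1},
    {"dz":-0.0533, "jaw":1},
    {"dz":-0.04, "jaw":1},
    {"dy":-0.04, "jaw":1},
    {"dy":-0.0533, "jaw":1},
    {"dy":-0.0533, "jaw":1},
    {"dy":-0.0533, "jaw":1},
    {"jaw":1},
    {"jaw":1}
  ]
}}

```text
t: 27.57
position: [0.5111, -0.0833, 0.164]
ee_rot: [[0.0, 1.0, -0.003], [0.999, 0.0, 0.042], [0.042, -0.003, -0.999]]
contact_force: [-0.1, 0.3, 0.4]
gripper_width: 1.001
grasp_force: 0.0
```

```bash
python3 -c "
from h import *
S=vision.snapshot('side');T=vision.snapshot('top');s=bot.read_state();print(s['position'],s['t'])
B=blobs(S)
for k,u,r,a,b in(('SL',(355,153),.019,.086,.108),('RL',(340,119),.019,.086,.108),('RS',(379,199),.014,.06,.08),('SS',(373,260),.014,.06,.08),('ja',(247,135),.03,.035,.052),('jb',(272,155),.03,.035,.052)):
    c=min(B,key=lambda q:np.hypot(*(q[0]-u)));print(k,np.round(c[0],1),c[1],capfit(S,c[0],r,a,b)[0])
cv2.imwrite('pics/m.png',cv2.convertScaleAbs(cv2.resize(S['img'][95:325,225:425],None,fx=2.6,fy=2.6,interpolation=cv2.INTER_CUBIC),alpha=1.6))"
```

```text
[ 0.51354235 -0.08393775  0.16438352] 27.6667
SL [355.2 152.8] 182 [0.64347046 0.08018643]
RL [343.3 118.9] 62 [0.64664091 0.26247203]
RS [378.4 200.7] 133 [ 0.66223453 -0.07908724]
SS [373.2 260.4] 199 [ 0.61203916 -0.25812822]
ja [247.  135.7] 229 [0.39428265 0.31704951]
jb [267.3 154.8] 169 [0.44405324 0.20245833]
```

View pics/m.png

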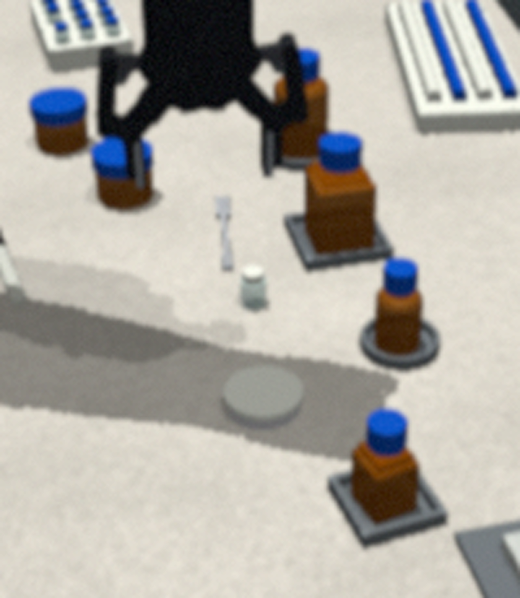

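All four bottles stand upright in their matching stands, at crop positions (300,110), (340,200), (400,310) and (385,470). The jars haven't moved and the gripper is clear.

{"api": "shift_gripper", "payload": {
  "offsets": [
    {"jaw":1},
    {"jaw":1},
    {"jaw":1}
  ]
}}

```text
t: 27.92
position: [0.5134, -0.0837, 0.1633]
ee_rot: [[-0.001, 1.0, -0.005], [0.999, 0.001, 0.042], [0.042, -0.005, -0.999]]
contact_force: [0.8, -0.5, -0.3]
gripper_width: 0.999
grasp_force: 0.0
```

```bash
python3 -c "
from station import bot, vision, ticket
print(ticket.sign_off())"
```

```text
the job is handed in; nothing more can be done
None
```

I handed the job in at about 28 s: the last picture shows all four bottles upright in their matching stands with the jars untouched, but the hand-in returned no verdict.

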